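# Swipe the touch-test pattern on a newly fitted tablet display

## Task

The tablet on the blue repair mat has a new display, and its touch layer must be tested: with the closed fingertips pointing down, touch the green square, slide in one light, unbroken stroke along the row of white squares, round the corner, and up to the red square, then lift straight off. Keep the fingertips on the squares and do not lift off on the way, press only gently, and do not shift, pick up or tip the tablet or disturb anything else on the bench.

Things in the scene. Friction and masses are not known exactly. Their poses are not given: they have to be found in the camera images.
- tablet: The tablet under repair: loose, face up on the grippy blue silicone mat (4 mm thick), 208 x 130 mm, about 0.6 kg with its display, aluminium frame 8 mm high; it may lie turned any way round. Origin: centre of the underside. Own x along the 208 mm length, y along the 130 mm width, z up. Under a light touch it stays put
- display: The dark display in the tablet, 194 x 116 x 2.5 mm, laid on a springy gasket, glass 11 mm above the tablet's origin, 3 mm proud of the frame; sinks under the finger: about 1 N to start, 10 N when flush. Origin: centre of its underside, axes as the tablet's. Shows an L-shaped row of ten 22 mm squares, one every 24 mm: green, white along +x to the corner, white along +y, red
- green_square (a point): Centre of the green square, first of the row, on the surface of the glass (15 mm above the bench), at (x, y) = (-72, -36) mm in the display's frame
- long_mid (a point): Point on the glass halfway along the long leg of the row (centre of a white square), 72 mm from the green square and from the corner square
- corner_square (a point): Centre of the white square at the corner of the row, 144 mm from green and 72 mm from red, on the glass, at (72, -36) mm in the display's frame
- short_mid (a point): Point on the glass halfway along the short leg of the row, 36 mm from the corner and from the red square
- red_square (a point): Centre of the red square, last of the row, on the surface of the glass, at (72, 36) mm in the display's frame
- tweezers: Loose bystander, leave alone: steel tweezers with black grips, lying on the mat, about 130 x 20 x 8 mm, along own x; origin at the middle, underside
- screwdriver: Loose bystander, leave alone: precision screwdriver with a red handle, lying on the mat, about 150 x 11 x 11 mm, along own x; origin near the middle, underside
- solvent_bottle: Loose bystander, leave alone: upright white dispenser bottle with yellow band and steel top, 54 mm across, 126 mm high, on the mat; origin under its centre
- suction_lifter: Loose bystander, leave alone: black rubber suction cup, 56 mm across, with an upright steel pull ring, 57 mm high in all; origin under its centre
- flux_jar: Loose bystander, leave alone: small cream jar with a green lid, 43 mm across, 33 mm high; origin under its centre
- screw_tray: Loose bystander, leave alone: blue four-compartment tray of screws, 85 x 55 x 18 mm; origin under its centre
- phone: Loose bystander, leave alone: smartphone lying face down on the bench to the right of the mat, 148 x 72 x 10 mm; origin under its centre

How it is judged (in metres and radians):
On the way, in this order (a step that is already met when the one before it is completed fails the run):
1. the fingertips touch the green square (horizontal distance between the grasp point and green_square below 0.013 m and contact force between the fingers and tablet above 0.3 N), for 0.05 s.
2. still touching, they pass the middle of the long leg (horizontal distance between the grasp point and long_mid below 0.013 m and contact force between the fingers and tablet above 0.3 N), for 0.02 s.
3. still touching, they reach the corner square (horizontal distance between the grasp point and corner_square below 0.013 m and contact force between the fingers and tablet above 0.3 N), for 0.02 s.
4. still touching, they pass the middle of the short leg (horizontal distance between the grasp point and short_mid below 0.013 m and contact force between the fingers and tablet above 0.3 N), for 0.02 s.
5. still touching, they reach the red square (horizontal distance between the grasp point and red_square below 0.013 m and contact force between the fingers and tablet above 0.3 N), for 0.05 s.
At the end, for the whole second after the job is handed in: The stroke is complete (each mark passed with the TCP within 13 mm, seen from above, touching with over 0.3 N); the tablet is flat (tilt under 0.05 rad), at rest, untouched, within 10 mm of its start; the green and red squares and every bystander within 12 mm of its start (distance of tablet from where it was at the start of the episode below 0.01 m and angle between tablet's own z axis and vertical below 0.05 rad and linear speed of tablet below 0.01 m/s and distance of each of tweezers, screwdriver, solvent_bottle, suction_lifter, flux_jar, screw_tray, phone, green_square, red_square from where it was at the start of the episode below 0.012 m and contact force between the fingers and tablet below 0.05 N).
It fails at once if pressed hard: more than 25 N on the tablet (contact force between the fingers and tablet above 25 N).
It fails at once if touched the tablet off the row of squares (TCP more than 16 mm from its centre line) (contact force between the fingers and tablet above 0.3 N and not ((x of the grasp point in the frame of tablet between -0.088 and 0.088 m and y of the grasp point in the frame of tablet between -0.052 and -0.02 m) or (x of the grasp point in the frame of tablet between 0.056 and 0.088 m and y of the grasp point in the frame of tablet between -0.052 and 0.052 m))).
It fails at once if lifted off, or came down, midway along the row (clear of the glass by about 5 to 13 mm, more than 20 mm from the green and red squares' centres) (((x of the grasp point in the frame of tablet between -0.088 and 0.088 m and y of the grasp point in the frame of tablet between -0.052 and -0.02 m) or (x of the grasp point in the frame of tablet between 0.056 and 0.088 m and y of the grasp point in the frame of tablet between -0.052 and 0.052 m)) and horizontal distance between the grasp point and green_square above 0.02 m and horizontal distance between the grasp point and red_square above 0.02 m and z of the grasp point in the frame of tablet between 0.035 and 0.043 m and contact force between the fingers and tablet below 0.05 N).
It fails at once if tablet shifted by over 12 mm, turned so that the green or red square moves over 15 mm, lifted or tipped (distance of tablet from where it was at the start of the episode above 0.012 m or angle between tablet's own z axis and vertical above 0.08 rad or distance of any of green_square, red_square from where it was at the start of the episode above 0.015 m).
It fails at once if a bystander was moved more than 15 mm (distance of any of tweezers, screwdriver, solvent_bottle, suction_lifter, flux_jar, screw_tray, phone from where it was at the start of the episode above 0.015 m).
It also fails if it takes over 42 s, if anything falls off the work surface, if the arm or the gripper's body presses on something with over 40 N, if the wrist force passes 120 N, or if a joint passes its speed limit or range.

## Robot

A 7-joint arm with a two-finger parallel gripper is mounted at the origin on the work surface. World frame = base frame: x ahead of the robot, y to its left, z up, the work surface at z = 0. Lengths are in m, angles in degrees, forces in N, time in s.
With the tool pointing down it reaches from about 0.425 to 0.95 m from the base axis. Payload 4.7 kg.
Tool frame: the origin (TCP) lies between the finger pads, 19 mm behind the fingertips; this is the grasp point; z points along the fingers, y is the line along which they close (so a half turn about z gives the same grasp; the last joint's range is limited). The gripper opens to 85 mm and grips with 20 to 120 N. Pads are 22 mm wide; open, the fingers measure 114 mm over their backs; the gripper's body (76 mm by 85 mm) begins 54 mm behind the grasp point. The pads swing forward as they close: fully open they stand 13 mm farther back than shut.
Start: joints at [66.583, 26.849, -2.785, 87.806, 1.381, 65.374, -4.715], TCP at [0.25, -0.627, 0.25] pointing down, gripper open.
Joint ranges: [-148.3, 148.3], [-19.14, 114.17], [-79.39, 73.82], [5.75, 140.21], [-59.74, 239.74], [12.07, 113.84], [-152.46, 152.46]. Speed limits (degrees/s): [147.25, 147.25, 180, 180, 180, 180, 180].

## Interface

Orientations are given as a 3x3 rotation matrix whose columns are the frame's x, y, z axes.
In Python, from station import robot, vision, order gives the robot as it stands.
- The arm moves only by the tool send_rows, never from a script. Its argument "plan" is a list of rows, each a list of 2 entries, a list of its own where there are three numbers: the shift along the tool's x, y, z in mm, then the turn, a rotation vector about the tool's x, y, z in rad. A call has 1 to 12 rows; each row shifts and turns the commanded pose from where the row before left it, along the tool's axes as they then stand; what a row does not reach is not made up. A row lasts 1/12 s, in which the tool goes at most 41.7 mm and 7.16 degrees, less where a joint would pass 70% of its speed; a pose out of reach is approached as far as the arm can. A call is refused whole if a number of a shift passes 41.7 or a number of a turn 0.125, either way. A call with a gripper value outside its range is refused whole. "hand" is the finger opening in mm, from 0 to 85.4, set as the call begins (left out, the last holds). The fingers move at their own pace and stop on an object; the grip force is fixed at half the most. Time passes only in rows, so rows that do not move let the fingers close. It gives the time, the measured TCP pose, the force, the opening and the grip force at its end, in the units of the state.
- robot.observe(): the state, without advancing time (a new reading comes with each control period).
- vision.capture(name): name is "scene" or "top" or "wrist"; returns (picture, depth): 480x640x3 uint8, red, green, blue; 480x640 float32, m along the optical axis (not along the pixel's ray), 0 where there is no reading.
- vision.calibration(name): a dict with "intrinsics" (3x3 intrinsics, pixels), "dist" ([k1, k2, p1, p2, k3] as OpenCV has them; the pictures are not rectified), "R" (3x3) and "t" (3): a world point X has camera coordinates R X + t. Camera axes: x right, y down, z forward; pixel columns grow to the right and rows downward; lengths in m; the calibration is good to about 2 mm. A picture is of the moment at which its call begins: read the wrist's pose just before it. calibration takes no time and is no camera call; for the wrist camera it gives the pose at the moment of the call.
- order.close_job(): hands the job in; it is judged then, once.
The state is a dict: "time": time; "joint_pos": joint angles; "qvel": joint speeds; "tau": joint torques, N m; "tool_pos": TCP position; "eef_rot": TCP orientation; "wrist_force": force on the tool from outside, world axes, zero at the start; "ft_torque": the same for the moment, N m; "finger_gap": opening from 0.0 (shut) to 1.0 (fully open); "grasp_force": force on a finger pad.
Only numpy, scipy, OpenCV 4.12 (cv2) and the standard library are available. Lean on these libraries where they do the work, as an engineer would, in place of code of your own. Each camera call takes 0.05 s, during which the arm holds its last target. There are 200 camera calls.

## Working session

There is one attempt and no reset: what is moved stays moved. The work goes in short steps, Python scripts to look and compute and a tool call to move; the robot and the scene stay as the last step left them, time stands still between calls to the robot, and variables do not carry over. Pictures are saved under pics/ and viewed, at most 10 in all, crops included, and the job is handed in when it is done.

Besides the shell and the picture viewer there is one more tool, called after "Emit:" by a JSON object that holds its "name" and its "arguments", one argument or row to a line. send_rows: Moves the arm, as the interface text tells. Its arguments: {"type":"object","properties":{"plan":{"type":"array"},"hand":{"type":"number"}},"required":["plan"]}

```bash
mkdir -p pics
python3 - <<'E'
from station import robot, vision, order
import cv2, numpy as np
s=robot.observe(); print({k:np.round(v,3).tolist() for k,v in s.items()})
p,d=vision.capture("top"); cv2.imwrite("pics/top1.png",p[:,:,::-1]); np.savez("top.npz",p=p,d=d)
for k,v in vision.calibration("top").items(): print(k,np.round(v,4).tolist())
E
```

```text
{'time': 0.0, 'joint_pos': [66.584, 26.898, -2.785, 87.874, 1.381, 65.373, -4.717], 'qvel': [-0.123, -0.149, 0.016, -0.002, 0.053, 0.005, 0.013], 'tau': [0.0, -51.032, -0.046, -23.772, 0.011, 0.008, 0.0], 'tool_pos': [0.25, -0.626, 0.249], 'eef_rot': [[0.929, 0.371, -0.001], [0.371, -0.929, 0.002], [-0.0, -0.002, -1.0]], 'wrist_force': [-0.825, -0.136, 0.208], 'ft_torque': [0.021, 0.088, 0.005], 'grasp_force': 0.0, 'finger_gap': 0.998}
intrinsics [[580.7817, 0.0, 318.5353], [0.0, 580.7817, 243.8534], [0.0, 0.0, 1.0]]
dist [-0.0166, 0.0, 0.0, 0.0, 0.0]
R [[-0.0176, -0.9998, -0.0107], [-0.9954, 0.0185, -0.0939], [0.094, 0.009, -0.9955]]
t [-0.056, 0.5429, 1.3475]
```

View pics/top1.png

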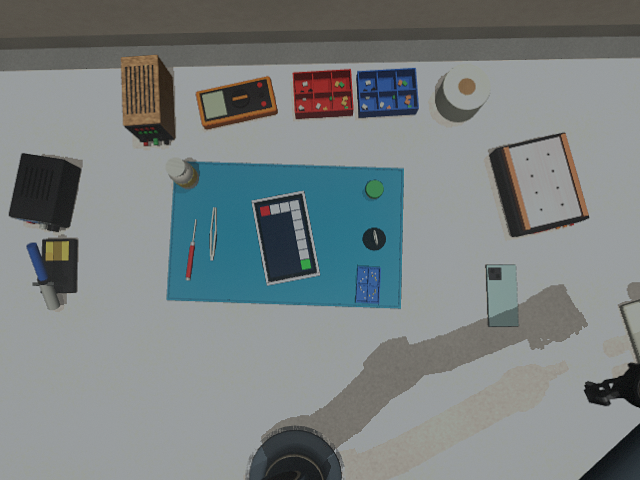

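The top view shows the tablet at about (286,237). Green is at (305,265), the corner at (294,206) and red at (266,211). The suction lifter is to its right at (374,238), and the tweezers are to its left at (213,235). Next I'll measure the marks with masks and rays.

```bash
cat > h.py <<'E'
import cv2, numpy as np
from station import robot, vision, order
def ray(uv,c,z):
    K,D,R,t=[np.array(c[k],float) for k in("intrinsics","dist","R","t")]
    n=cv2.undistortPoints(np.array(uv,float).reshape(-1,1,2),K,D).reshape(-1,2)
    d=np.c_[n,np.ones(len(n))]@R; o=-R.T@t
    return o+d*((z-o[2])/d[:,2])[:,None]
def squares(p,box,amin):
    x0,y0,x1,y1=box; h=cv2.cvtColor(p,cv2.COLOR_RGB2HSV); H,S,V=[h[...,i].astype(int) for i in range(3)]
    ms={'green':(abs(H-60)<15)&(S>120)&(V>80),'red':((H<8)|(H>172))&(S>120)&(V>80),'white':(S<60)&(V>140)}
    out=[]
    for k,m in ms.items():
        b=np.zeros(m.shape,np.uint8); b[y0:y1,x0:x1]=m[y0:y1,x0:x1]
        n,l,st,c=cv2.connectedComponentsWithStats(b,connectivity=4)
        out+=[(k,c[i],st[i,4]) for i in range(1,n) if st[i,4]>=amin]
    return out
ROW=np.array([[-72+24*i,-36] for i in range(7)]+[[72,-36+24*i] for i in (1,2,3)])/1000
def fit(A,B):  # 2D rigid, A->B
    a,b=A.mean(0),B.mean(0); H=(A-a).T@(B-b)
    th=np.arctan2(H[0,1]-H[1,0],H[0,0]+H[1,1]); R=np.array([[np.cos(th),-np.sin(th)],[np.sin(th),np.cos(th)]])
    return th,b-R@a,R
E
python3 - <<'E'
from h import *
z=np.load("top.npz"); p=z['p']; c=vision.calibration("top")
for k,uv,a in squares(p,(250,190,322,285),20): print(k,uv.round(1),a,ray([uv],c,.015)[0].round(4))
E
```

```text
green [305.4 264. ] 94 [ 0.4953 -0.0337  0.015 ]
red [264.6 210.6] 88 [0.6251 0.0622 0.015 ]
white [297.1 235.8] 344 [ 0.563  -0.0151  0.015 ]
white [294.1 204.7] 73 [ 0.6383 -0.0088  0.015 ]
white [284.2 206.5] 74 [0.6342 0.0151 0.015 ]
white [259.6 242.4] 154 [0.5489 0.0747 0.015 ]
white [274.3 208.4] 76 [0.63   0.0387 0.015 ]
white [296.  214.6] 69 [ 0.6142 -0.013   0.015 ]
white [297.7 224.2] 72 [ 0.5908 -0.0168  0.015 ]
white [299.7 234.1] 73 [ 0.5671 -0.0212  0.015 ]
white [301.6 243.9] 74 [ 0.5435 -0.0253  0.015 ]
white [303.5 253.9] 72 [ 0.5195 -0.0295  0.015 ]
```

Emit:
{"name": "send_rows", "arguments": {
  "plan": [
    [[0,0,0],[0,0,0.105]],
    [[0,0,0],[0,0,0.105]],
    [[10,-15,0],[0,0,0]],
    [[17,-27,0],[0,0,0]],
    [[17,-27,0],[0,0,0]],
    [[17,-27,0],[0,0,0]],
    [[17,-27,0],[0,0,0]],
    [[17,-27,0],[0,0,0]],
    [[17,-27,0],[0,0,0]],
    [[17,-27,0],[0,0,0]],
    [[17,-27,0],[0,0,0]],
    [[17,-27,0],[0,0,0]]
  ],
  "hand": 0
}}

```text
time: 1.05
tool_pos: [0.3674, -0.3433, 0.2496]
eef_rot: [[0.986, 0.169, -0.001], [0.169, -0.986, 0.0], [-0.001, -0.001, -1.0]]
wrist_force: [0.5, -0.4, -0.9]
finger_gap: 0.001
grasp_force: 0.0
```

Emit:
{"name": "send_rows", "arguments": {
  "plan": [
    [[17,-27,0],[0,0,0]],
    [[17,-27,0],[0,0,0]],
    [[17,-27,0],[0,0,0]],
    [[17,-27,0],[0,0,0]],
    [[17,-27,0],[0,0,0]],
    [[17,-27,0],[0,0,0]],
    [[17,-27,0],[0,0,0]],
    [[17,-27,0],[0,0,0]],
    [[17,-27,0],[0,0,0]],
    [[10,-15,0],[0,0,0]],
    [[0,0,0],[0,0,0]],
    [[0,0,0],[0,0,0]]
  ]
}}

```text
time: 2.05
tool_pos: [0.4842, -0.0624, 0.2496]
eef_rot: [[0.985, 0.171, -0.001], [0.171, -0.985, -0.0], [-0.001, -0.0, -1.0]]
wrist_force: [-0.0, -0.9, 0.2]
finger_gap: -0.005
grasp_force: 0.0
```

Run:
```python
from h import *
c=vision.calibration("wrist"); p,d=vision.capture("wrist"); cv2.imwrite("pics/w1.png",p[:,:,::-1]); np.savez("w1.npz",p=p,d=d,**{k:np.array(v) for k,v in c.items()})
s=robot.observe(); print(s['tool_pos'],s['time'],s['wrist_force'])
print((-c['R'].T@c['t']).round(3))
for k,uv,a in squares(p,(0,0,640,480),150): print(k,uv.round(1),a,ray([uv],c,.015)[0].round(4))
```

```text
[ 0.48385846 -0.06378027  0.2495132 ] 2.1 [-0.4135476  -0.07341532  0.01854464]
[ 0.556 -0.049  0.373]
green [511.5  34. ] 1926 [ 0.6742 -0.2067  0.015 ]
green [292.4 193.7] 490 [ 0.4927 -0.0311  0.015 ]
red [210.8  37.9] 678 [0.6222 0.0643 0.015 ]
red [ 25.1 135.8] 887 [0.5055 0.2423 0.015 ]
white [251.1  97.5] 3838 [0.5771 0.0215 0.015 ]
white [559.7 253.3] 57794 [ 0.479  -0.3279  0.015 ]
white [77.9 75.4] 1202 [0.5704 0.1875 0.015 ]
white [236.9  37.5] 667 [0.6264 0.0407 0.015 ]
white [263.2  36.9] 666 [0.6308 0.017  0.015 ]
white [289.1  36.9] 665 [ 0.6348 -0.0064  0.015 ]
white [31.3 69.1] 311 [0.5694 0.2332 0.015 ]
white [289.5  65.5] 623 [ 0.611  -0.0103  0.015 ]
white [290.4  93.1] 595 [ 0.5873 -0.0148  0.015 ]
white [291.  119.4] 550 [ 0.5639 -0.0189  0.015 ]
white [291.4 145.3] 517 [ 0.5399 -0.023   0.015 ]
white [482.1 169.1] 165 [ 0.5506 -0.2155  0.015 ]
white [291.9 169.8] 499 [ 0.5164 -0.0269  0.015 ]
white [110.7 323.6] 41770 [0.3069 0.1551 0.015 ]
white [320.6 401.1] 372 [ 0.2428 -0.104   0.015 ]
white [207.4 402.5] 277 [0.2152 0.0351 0.015 ]
white [434.  402.7] 276 [ 0.2638 -0.2445  0.015 ]
```

View pics/w1.png

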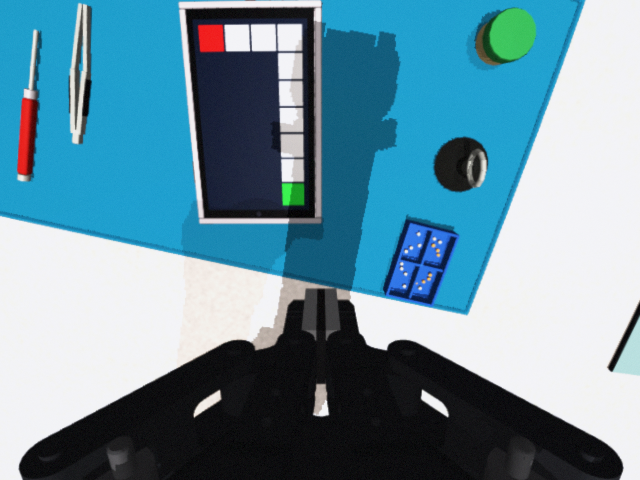

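The wrist view shows the row clear: green at (292,194), the corner at (289,37) and red at (211,38). It agrees with the top view to about 4 mm, and the leg lengths and yaw (9.86°) are right, with the tool already aligned. I'll use the average of the two: green (0.494,-0.0325). Next I'll move above green and descend.

Emit:
{"name": "send_rows", "arguments": {
  "plan": [
    [[7,-14,0],[0,0,0]],
    [[8,-15,0],[0,0,0]],
    [[0,0,15],[0,0,0]],
    [[0,0,25],[0,0,0]],
    [[0,0,30],[0,0,0]],
    [[0,0,30],[0,0,0]],
    [[0,0,30],[0,0,0]],
    [[0,0,25],[0,0,0]],
    [[0,0,20],[0,0,0]],
    [[0,0,15],[0,0,0]],
    [[0,0,8],[0,0,0]],
    [[0,0,0],[0,0,0]]
  ]
}}

```text
time: 3.1
tool_pos: [0.4927, -0.0337, 0.0504]
eef_rot: [[0.986, 0.167, -0.004], [0.167, -0.986, -0.001], [-0.004, 0.0, -1.0]]
wrist_force: [-0.7, -0.4, 0.7]
finger_gap: -0.002
grasp_force: 0.0
```

Run:
```python
from h import *
c=vision.calibration("wrist"); p,d=vision.capture("wrist"); cv2.imwrite("pics/w2.png",p[:,:,::-1])
s=robot.observe(); print(s['tool_pos'],s['time'],s['wrist_force'])
for k,uv,a in squares(p,(150,0,480,300),150): print(k,uv.round(1),a,ray([uv],c,.015)[0].round(4))
```

```text
[ 0.49372321 -0.03329426  0.05156078] 3.15 [ 0.2400943  -0.31455277 -0.10200278]
green [316.5 279.9] 1124 [ 0.4967 -0.0303  0.015 ]
white [315.2  20.4] 2371 [ 0.6074 -0.0114  0.015 ]
white [374.6 141.6] 3724 [ 0.5652 -0.0445  0.015 ]
white [315.7  75.3] 3099 [ 0.5873 -0.0149  0.015 ]
white [316. 135.] 2748 [ 0.5637 -0.019   0.015 ]
white [316.7 190.3] 2444 [ 0.54   -0.0232  0.015 ]
white [317.2 240.9] 2099 [ 0.5165 -0.0273  0.015 ]
```

View pics/w2.png

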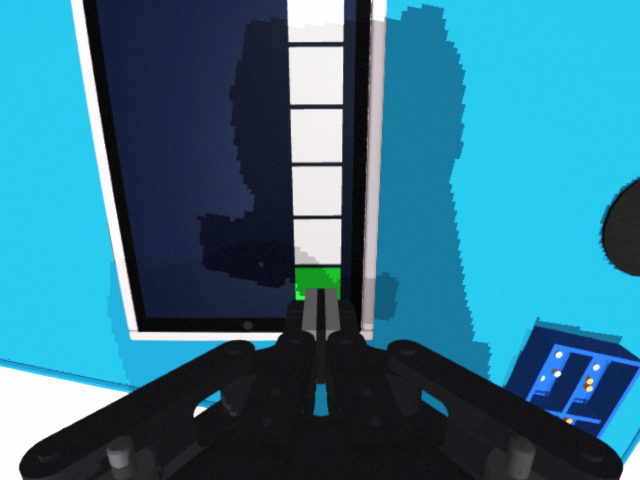

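The fingertips stand over green (316,280), with the row straight ahead up column 316, within about 2 mm. I'll creep down to contact.

Emit:
{"name": "send_rows", "arguments": {
  "plan": [
    [[0,-1,4],[0,0,0]],
    [[0,0,4],[0,0,0]],
    [[0,0,4],[0,0,0]],
    [[0,0,2],[0,0,0]],
    [[0,0,1],[0,0,0]],
    [[0,0,0],[0,0,0]],
    [[0,0,0],[0,0,0]]
  ]
}}

```text
time: 3.73
tool_pos: [0.4942, -0.0311, 0.0371]
eef_rot: [[0.986, 0.169, 0.0], [0.169, -0.986, -0.0], [0.0, 0.0, -1.0]]
wrist_force: [-0.5, 0.8, 0.2]
finger_gap: -0.001
grasp_force: 0.0
```

Emit:
{"name": "send_rows", "arguments": {
  "plan": [
    [[0,0,1],[0,0,0]],
    [[0,0,0],[0,0,0]],
    [[0,0,0],[0,0,0]]
  ]
}}

```text
time: 3.98
tool_pos: [0.4941, -0.0312, 0.036]
eef_rot: [[0.986, 0.169, 0.0], [0.169, -0.986, -0.0], [0.0, 0.0, -1.0]]
wrist_force: [0.4, 1.1, -1.6]
finger_gap: -0.003
grasp_force: 0.0
```

Emit:
{"name": "send_rows", "arguments": {
  "plan": [
    [[0,0,1],[0,0,0]],
    [[0,0,0],[0,0,0]],
    [[0,0,0],[0,0,0]]
  ]
}}

```text
time: 4.23
tool_pos: [0.4941, -0.0311, 0.035]
eef_rot: [[0.986, 0.169, -0.0], [0.169, -0.986, -0.0], [-0.0, 0.0, -1.0]]
wrist_force: [-0.3, -0.1, 0.7]
finger_gap: 0.0
grasp_force: 0.0
```

Emit:
{"name": "send_rows", "arguments": {
  "plan": [
    [[0,0,1],[0,0,0]],
    [[0,0,0],[0,0,0]],
    [[0,0,0],[0,0,0]]
  ]
}}

```text
time: 4.48
tool_pos: [0.4941, -0.0311, 0.0339]
eef_rot: [[0.986, 0.169, -0.0], [0.169, -0.986, -0.0], [-0.0, 0.0, -1.0]]
wrist_force: [-0.3, -0.2, -1.2]
finger_gap: -0.001
grasp_force: 0.0
```

Emit:
{"name": "send_rows", "arguments": {
  "plan": [
    [[0,0,1],[0,0,0]],
    [[0,0,0],[0,0,0]],
    [[0,0,0],[0,0,0]]
  ]
}}

```text
time: 4.73
tool_pos: [0.4942, -0.0311, 0.0332]
eef_rot: [[0.986, 0.169, 0.0], [0.169, -0.986, -0.0], [0.0, 0.0, -1.0]]
wrist_force: [-0.6, -0.6, 2.6]
finger_gap: 0.0
grasp_force: 1.4
```

Emit:
{"name": "send_rows", "arguments": {
  "plan": [
    [[0,0,1],[0,0,0]],
    [[0,0,0],[0,0,0]],
    [[0,0,0],[0,0,0]]
  ]
}}

```text
time: 4.98
tool_pos: [0.4942, -0.0311, 0.0323]
eef_rot: [[0.986, 0.169, 0.0], [0.169, -0.986, -0.0], [0.0, 0.0, -1.0]]
wrist_force: [-1.3, 0.1, 4.0]
finger_gap: -0.001
grasp_force: 2.7
```

Emit:
{"name": "send_rows", "arguments": {
  "plan": [
    [[0,0,0],[0,0,0]]
  ]
}}

```text
time: 5.07
tool_pos: [0.4942, -0.0311, 0.0323]
eef_rot: [[0.986, 0.169, 0.0], [0.169, -0.986, -0.0], [0.0, 0.0, -1.0]]
wrist_force: [-0.6, 0.2, 5.5]
finger_gap: 0.003
grasp_force: 2.7
```

The force is a steady 5 N or so. I'll start the stroke along tool +x.

Emit:
{"name": "send_rows", "arguments": {
  "plan": [
    [[2,0,0],[0,0,0]],
    [[4,0,0],[0,0,0]],
    [[4,0,0],[0,0,0]],
    [[4,0,0],[0,0,0]],
    [[4,0,0],[0,0,0]],
    [[2,0,0],[0,0,0]]
  ]
}}

```text
time: 5.57
tool_pos: [0.5118, -0.0283, 0.0317]
eef_rot: [[0.986, 0.169, -0.005], [0.169, -0.986, -0.001], [-0.005, 0.0, -1.0]]
wrist_force: [-4.9, -0.6, 7.1]
finger_gap: -0.003
grasp_force: 3.5
```

Emit:
{"name": "send_rows", "arguments": {
  "plan": [
    [[3,0,-0.3],[0,0,0]],
    [[5,0,0],[0,0,0]],
    [[5,0,0],[0,0,0]],
    [[5,0,0],[0,0,0]],
    [[5,0,0],[0,0,0]],
    [[5,0,0],[0,0,0]],
    [[5,0,0],[0,0,0]],
    [[5,0,0],[0,0,0]],
    [[5,0,0],[0,0,0]],
    [[4,0,0],[0,0,0]]
  ]
}}

```text
time: 6.4
tool_pos: [0.5586, -0.0203, 0.0321]
eef_rot: [[0.986, 0.169, -0.004], [0.169, -0.986, -0.001], [-0.004, 0.0, -1.0]]
wrist_force: [-4.8, -1.1, 6.7]
finger_gap: 0.004
grasp_force: 3.1
```

Emit:
{"name": "send_rows", "arguments": {
  "plan": [
    [[5,0,0],[0,0,0]],
    [[7,0,0],[0,0,0]],
    [[7,0,0],[0,0,0]],
    [[7,0,0],[0,0,0]],
    [[7,0,0],[0,0,0]],
    [[7,0,0],[0,0,0]],
    [[7,0,0],[0,0,0]],
    [[7,0,0],[0,0,0]],
    [[7,0,0],[0,0,0]],
    [[7,0,0],[0,0,0]],
    [[6,0,0],[0,0,0]],
    [[2,0,0],[0,0,0]]
  ]
}}

```text
time: 7.4
tool_pos: [0.6344, -0.0072, 0.0322]
eef_rot: [[0.986, 0.169, -0.003], [0.169, -0.986, -0.001], [-0.003, 0.0, -1.0]]
wrist_force: [-3.5, -0.1, 5.6]
finger_gap: 0.002
grasp_force: 2.9
```

Run:
```python
from h import *
c=vision.calibration("top"); p,d=vision.capture("top"); cv2.imwrite("pics/t2.png",cv2.resize(p[170:300,220:350,::-1],None,fx=4,fy=4))
s=robot.observe(); print(s['tool_pos'],s['time'],s['wrist_force'])
for k,uv,a in squares(p,(250,190,322,285),40): print(k,uv.round(1),a,ray([uv],c,.015)[0].round(4))
```

```text
[ 0.63458748 -0.00714771  0.0322558 ] 7.45 [-2.76074844 -0.88239722  5.05181041]
red [264.3 211.2] 80 [0.6237 0.0629 0.015 ]
white [259.6 242.5] 149 [0.5485 0.0747 0.015 ]
```

The tablet has not moved (the red square is within 1 mm), and I'm on the corner square at about 5 N. Now the short leg, along tool -y.

Emit:
{"name": "send_rows", "arguments": {
  "plan": [
    [[0,-2,0],[0,0,0]],
    [[0,-4,0],[0,0,0]],
    [[0,-5,0],[0,0,0]],
    [[0,-5,0],[0,0,0]],
    [[0,-5,0],[0,0,0]],
    [[0,-5,0],[0,0,0]],
    [[0,-5,0],[0,0,0]],
    [[0,-4,0],[0,0,0]]
  ]
}}

```text
time: 8.12
tool_pos: [0.6292, 0.0281, 0.0325]
eef_rot: [[0.986, 0.17, 0.0], [0.17, -0.986, -0.0], [0.0, 0.0, -1.0]]
wrist_force: [1.3, -3.4, 5.6]
finger_gap: 0.002
grasp_force: 2.5
```

Emit:
{"name": "send_rows", "arguments": {
  "plan": [
    [[0,-5,0],[0,0,0]],
    [[0,-5,0],[0,0,0]],
    [[0,-5,0],[0,0,0]],
    [[0,-5,0],[0,0,0]],
    [[0,-5,0],[0,0,0]],
    [[0,-5,0],[0,0,0]],
    [[0,-4,0],[0,0,0]],
    [[0,-2,0],[0,0,0]],
    [[0,0,0],[0,0,0]],
    [[0,0,0],[0,0,0]]
  ]
}}

```text
time: 8.95
tool_pos: [0.6229, 0.064, 0.0324]
eef_rot: [[0.986, 0.17, -0.0], [0.17, -0.986, 0.001], [-0.0, -0.001, -1.0]]
wrist_force: [0.8, -2.6, 4.5]
finger_gap: 0.0
grasp_force: 2.6
```

On the red square (0.6229, 0.064) and still touching. I'll lift straight off.

Emit:
{"name": "send_rows", "arguments": {
  "plan": [
    [[0,0,-1],[0,0,0]],
    [[0,0,-3],[0,0,0]],
    [[0,0,-6],[0,0,0]],
    [[0,0,-12],[0,0,0]],
    [[0,0,-20],[0,0,0]],
    [[0,0,-25],[0,0,0]],
    [[0,0,-25],[0,0,0]],
    [[0,0,-20],[0,0,0]],
    [[0,0,-10],[0,0,0]],
    [[0,0,0],[0,0,0]],
    [[0,0,0],[0,0,0]],
    [[0,0,0],[0,0,0]]
  ]
}}

```text
time: 9.95
tool_pos: [0.622, 0.0629, 0.153]
eef_rot: [[0.986, 0.169, -0.003], [0.169, -0.986, -0.0], [-0.003, -0.0, -1.0]]
wrist_force: [1.0, -0.9, -0.3]
finger_gap: -0.0
grasp_force: 0.0
```

Run:
```python
from h import *
c=vision.calibration("wrist"); p,d=vision.capture("wrist")
s=robot.observe(); print(s['tool_pos'],s['time'],s['wrist_force'])
c2=vision.calibration("top"); q,_=vision.capture("top"); cv2.imwrite("pics/t3.png",cv2.resize(q[150:310,160:420,::-1],None,fx=3,fy=3))
for k,uv,a in squares(q,(250,190,322,285),40): print(k,uv.round(1),a,ray([uv],c2,.015)[0].round(4))
```

```text
[0.62194183 0.06284427 0.15262955] 10.0 [-1.25682871  1.22834229  1.96716075]
green [305.3 263.7] 82 [ 0.496  -0.0335  0.015 ]
white [304.2 204.2] 86 [ 0.6388 -0.0331  0.015 ]
```

View pics/t3.png

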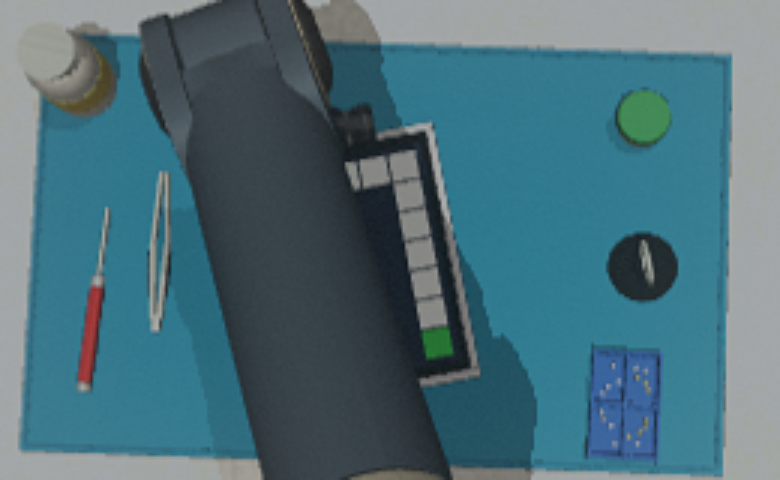

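The tool is clear of the tablet. Green (425-440, 345) is within 1 mm of where it started, and every bystander is in place. I'll hand the job in.

```bash
python3 -c "
from station import order; print(order.close_job())"
```

```text
the job is handed in; nothing more can be done
None
```

The job is handed in: one unbroken stroke from green round the corner to red at about 4–7 N, lifted straight off at about 10 s, with the tablet within about 1 mm of its start and the bystanders on the mat in place; no verdict was returned.

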